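Let the counting stones out with the flap lever

ROBOT

A 7-joint arm with a two-finger parallel gripper is mounted at the origin on the work surface. World frame = base frame: x ahead of the robot, y to its left, z up, the work surface at z = 0. Lengths are in m, angles in rad, forces in N, time in s.
With the tool pointing down it reaches from about 0.4 to 0.875 m from the base axis. Payload 4.4 kg.
Tool frame: the origin (TCP) lies between the finger pads; the fingertips stand 14 mm ahead of it and the grasp point (between the pads) lies 5 mm behind it; z points along the fingers, y is the direction in which the jaws open and shut (so a half turn about z gives the same grasp; the last joint's range is limited). The gripper opens to 85 mm and grips with 20 to 120 N. Pads are 22 mm wide; open, the fingers measure 114 mm over their backs; the gripper's body (76 mm by 85 mm) begins 54 mm behind the grasp point. The pads swing forward as they close: fully open they stand 13 mm farther back than shut.
Start: joints at [-1.201, 0.628, 0.038, 1.517, -0.027, 0.996, -0.02], TCP at [0.274, 0.589, 0.245] pointing down, gripper open.
Joint ranges: [-3.06, 3.06], [-0.37, 2.12], [-1.25, 1.32], [0.18, 2.47], [-1.1, 4.24], [0.23, 1.98], [-2.94, 2.94]. Speed limits (rad/s): [2.57, 2.57, 3.14, 3.14, 3.14, 3.14, 3.14].

INTERFACE

Orientations are given as a unit quaternion [x, y, z, w].
In Python, from plant import status, vision, ticket, look_for, mark_of gives the robot as it stands. The module is installed in compiled form; this text tells all that it offers.
- The arm moves only by the shell command python3 -m creep 'ROWS'. ROWS is JSON, a list of rows, each a list of 7 numbers: the shift along the tool's x, y, z in units of 50 mm (1.0 is 50 mm), then the turn, a rotation vector about the tool's x, y, z in units of 8 degrees (1.0 is 8 degrees), then the finger opening in mm, from 0 to 85.4. A call has 1 to 5 rows; each row is the pose to reach, as a shift and turn from the pose commanded when the call began, along the tool's axes at that moment; what a row does not reach only later rows make up. A row lasts 1/10 s, in which the tool goes at most 50 mm and 8.59 degrees, less where a joint would pass 70% of its speed; a pose out of reach is approached as far as the arm can. A call with a gripper value outside its range is refused whole. The fingers move at their own pace and stop on an object; the grip force is fixed at half the most. Time passes only in rows, so rows that repeat a pose let the fingers close. It gives the time, the measured TCP pose, the force and the opening at its end, in the units of the state.
- status.read_state(): the state, without advancing time (a new reading comes with each control period).
- vision.snapshot(name): name is "scene" or "top" or "wrist"; returns a dict with "image" (400x640x3 uint8, blue, green, red), "vertical_fov" (degrees; the focal length in pixels is half the picture's height over the tangent of half this angle, whatever the lens; pixels are square), "cx", "cy" (the principal point, pixels), "R" (3x3) and "t" (3): a world point X has camera coordinates R X + t. Camera axes: x right, y down, z forward; pixel columns grow to the right and rows downward; lengths in m; the calibration is good to about 2 mm. The wrist camera is an equidistant fisheye: a pixel r from the principal point sees the ray r / f radians off the axis. A picture is of the moment at which its call begins. There is no depth.
- ticket.close_job(): hands the job in, once; it reports no verdict.
Trained networks look in a picture, given as the dict that the camera call returned (one of the last four; its "shot" number tells which), for a name from the list of things; names that differ only in an ending like _2 or _b are one class to them, and where a whole thing is asked for, a point or a joint stands for the part that bears it (a point fixed in the world has none). Each returns a list of dicts, best first, with "conf" (0 to 1); they miss things now and then, are a little off and sometimes report something else, mostly with a low value. They report only what shows in the picture. A call takes as long as a camera call.
- look_for(label, picture): "rect" ([centre column, centre row, width, height] in pixels, round what is visible of it).
- mark_of(label, picture): "pixel" ([column, row] in pixels: a listed point, or the origin of a listed thing).
The state is a dict: "clock": time; "joint_pos": joint angles; "qd": joint speeds; "joint_efforts": joint torques, N m; "position": TCP position; "ee_rot": TCP orientation; "force": force on the tool from outside, world axes, zero at the start; "torque": the same for the moment, N m; "finger_gap": finger opening in m.
Only numpy, scipy, OpenCV 4.12 (cv2) and the standard library are available. Lean on these libraries where they do the work, as an engineer would, in place of code of your own. Each camera call takes 0.05 s, during which the arm holds its last target. There are 200 camera calls.

TASK

Push the catch tray fully home against the stone hopper, then press down the pad on the long end of the lever with the fingertips so that the heavy soapstone flap lifts and all five grey counting stones roll out into the tray. Once they are out, let the lever up slowly so that the flap comes down shut without dropping. Do not touch the flap or the stones, and leave everything else standing where it is.

Things in the scene. Friction and masses are not known exactly. Their poses are not given: they have to be found in the camera images.
- hopper: wooden stone hopper, fixed, placed and turned anew each time. Outer body x -80..80, y -95..50 mm, 115 mm high (133 with the flap); origin at shelf height. Its mouth faces its own +y; a chute lip juts out to y = 75. Its +x side is clear plastic. The lever stands along its -x side between two brass posts (133 mm high) at x = -110, y = 80
- flap: heavy buff soapstone flap (1.3 to 2.0 kg) lying on top of the hopper, 172 x 150 x 18 mm, with an apron that closes the mouth. Origin on its hinge at the hopper's top back edge (hopper y = -90, z = 115); level when shut, its +y end rises to about 0.31 rad when the lever is fully down. It has no latch: let go, it falls shut and pushes the lever up again
- lever: wooden lever along the hopper's y, 20 mm wide. Origin on its pivot (hopper x = -110, y = 80, z = 121), long arm to +y, sloping up 0.2 rad at rest; the nose of the short arm, 70 mm behind the pivot, lies under a brass ear of the flap. It turns 0.45 rad from rest down to its stop
- lever_pad (a point): centre of the top of the round brass press pad (36 mm across) at the lever's long end, 180 mm from the pivot along the lever and 10 mm above its axis. About 167 mm above the shelf at rest, 86 mm when fully down; it moves on an arc about the pivot. It takes about 2 to 7 N to press, all through the stroke
- tray (a joint): how far the catch tray stands out from the hopper, in m: 0 = home, its low edge against the hopper under the chute lip; at most 0.065. It slides only along the hopper's y axis, home being towards -y; it takes 1.5 to 3 N to push and stays where it is left
- tray_floor (a point): centre of the catch tray's inner floor, 6 mm above the shelf; x and y axes as the hopper's. Rosewood tray with cork floor, outside 164 mm (x) by 120 mm (y), walls 5 to 6 mm thick and 36 mm high, the one next to the hopper 21 mm. The centre lies at hopper y = 110 mm when home
- tray_push (a point): middle of the outer face of the tray's far wall (it looks to the hopper's +y), 19 mm above the shelf: push here towards the hopper's -y. The shelf is clear for 70 mm beyond it; the lever passes 100 mm to its -x side, over 120 mm high there
- stone0_center (a point): centre of a smooth round grey counting stone, 24 mm across, 20 g; at first lies on the ramp inside the hopper behind the flap's apron and rolls out by itself once the flap is up by more than about 0.15 rad
- stone1_center (a point): centre of a smooth round grey counting stone, 24 mm across, 20 g; at first lies on the ramp inside the hopper behind the flap's apron and rolls out by itself once the flap is up by more than about 0.15 rad
- stone2_center (a point): centre of a smooth round grey counting stone, 24 mm across, 20 g; at first lies on the ramp inside the hopper behind the flap's apron and rolls out by itself once the flap is up by more than about 0.15 rad
- stone3_center (a point): centre of a smooth round grey counting stone, 24 mm across, 20 g; at first lies on the ramp inside the hopper behind the flap's apron and rolls out by itself once the flap is up by more than about 0.15 rad
- stone4_center (a point): centre of a smooth round grey counting stone, 24 mm across, 20 g; at first lies on the ramp inside the hopper behind the flap's apron and rolls out by itself once the flap is up by more than about 0.15 rad
- canister: aluminium screw-top canister, 72 mm across, 110 mm tall, its dark lid (76 mm) loosened; origin at its underside; a bystander
- cup: rosewood counter cup, open at the top, 68 mm across, 75 mm tall; origin at its underside; a bystander
- disc: polished ebony disc, 70 mm across, 14 mm thick, lying flat; origin at its underside; a bystander
- compass: steel drawing compass lying flat, about 180 mm long (along its x), legs spread 50 mm, 12 mm thick; origin at its underside; a bystander
- plaque: white bone inlay plaque lying flat, 60 x 90 x 6 mm; origin at its underside; a bystander
- brush: small bench brush lying flat along its x; origin at its underside; a bystander

How it is judged:
On the way, in this order (a step that is already met when the one before it is completed fails the run):
1. the tray is home against the hopper while the flap is still shut (value of joint tray below 0.006 m and angle between flap's own z axis and vertical below 0.03 rad), for 0.2 s.
2. the lever holds the flap up, with the tray home (value of joint tray below 0.006 m and angle between flap's own z axis and vertical above 0.09 rad and height (world z) of lever_pad below 0.15 m), for 0.3 s.
At the end, for the whole second after the job is handed in: All five stones lie at rest on the tray's floor inside its walls, the tray is home (within 6 mm), the flap is shut (within 0.03 rad) and the lever's pad is up again (above 158 mm) (all of step 1 and x of stone0_center in the frame of tray_floor between -0.078 and 0.078 m and y of stone0_center in the frame of tray_floor between -0.058 and 0.056 m and z of stone0_center in the frame of tray_floor between 0.005 and 0.022 m and linear speed of each of stone0, stone1, stone2, stone3, stone4 below 0.03 m/s and x of stone1_center in the frame of tray_floor between -0.078 and 0.078 m and y of stone1_center in the frame of tray_floor between -0.058 and 0.056 m and z of stone1_center in the frame of tray_floor between 0.005 and 0.022 m and x of stone2_center in the frame of tray_floor between -0.078 and 0.078 m and y of stone2_center in the frame of tray_floor between -0.058 and 0.056 m and z of stone2_center in the frame of tray_floor between 0.005 and 0.022 m and x of stone3_center in the frame of tray_floor between -0.078 and 0.078 m and y of stone3_center in the frame of tray_floor between -0.058 and 0.056 m and z of stone3_center in the frame of tray_floor between 0.005 and 0.022 m and x of stone4_center in the frame of tray_floor between -0.078 and 0.078 m and y of stone4_center in the frame of tray_floor between -0.058 and 0.056 m and z of stone4_center in the frame of tray_floor between 0.005 and 0.022 m and height (world z) of lever_pad above 0.158 m); the robot touches nothing.
It fails at once if the robot touches the flap itself instead of working it by the lever (contact force between any of the fingers, the arm and flap above 0.5 N).
It fails at once if the robot touches, lifts or carries a counting stone (contact force between any of the fingers, the arm and stone0 above 0.5 N or contact force between any of the fingers, the arm and stone1 above 0.5 N or contact force between any of the fingers, the arm and stone2 above 0.5 N or contact force between any of the fingers, the arm and stone3 above 0.5 N or contact force between any of the fingers, the arm and stone4 above 0.5 N).
It fails at once if the flap is flung up or dropped (turns faster than 1.8 rad/s) (angular speed of flap above 1.8 rad/s).
It fails at once if a bystander (canister, cup, disc, compass, plaque, brush) is moved or lifted by more than 15 mm (distance of any of canister, cup, disc, compass, plaque, brush from where it was at the start of the episode above 0.015 m).
It also fails if it takes over 51 s, if anything falls off the work surface, if the arm or the gripper's body presses on something with over 40 N, if the wrist force passes 120 N, or if a joint passes its speed limit or range.

## Working session

There is one attempt and no reset: what is moved stays moved. The work goes in short steps, Python scripts to look and compute and a shell command to move; the robot and the scene stay as the last step left them, time stands still between calls to the robot, and variables do not carry over. Pictures are saved under pics/ and viewed, about 8 in all and at most 12, crops included, and the job is handed in when it is done.

```bash
mkdir -p pics; cat > h.py <<'E'
import numpy as np, cv2
from plant import status, vision, ticket, look_for, mark_of
from scipy.spatial.transform import Rotation as Ro
def ray(p,px):
    f=200/np.tan(np.radians(p["vertical_fov"])/2)
    R=np.array(p["R"]);t=np.array(p["t"])
    d=R.T@np.array([(px[0]-p["cx"])/f,(px[1]-p["cy"])/f,1.]);return -R.T@t,d
def onz(p,px,z):
    c,d=ray(p,px);return c+d*(z-c[2])/d[2]
def proj(p,X):
    f=200/np.tan(np.radians(p["vertical_fov"])/2)
    q=np.array(p["R"])@np.array(X)+np.array(p["t"]);return np.array([p["cx"]+f*q[0]/q[2],p["cy"]+f*q[1]/q[2]])
def tool(dw):
    s=status.read_state();return Ro.from_quat(s["ee_rot"]).inv().apply(dw)/0.05
E
python3 - <<'E'
from h import *
s=status.read_state();print(s["clock"],s["position"],s["ee_rot"],s["force"]);print(Ro.from_quat(s["ee_rot"]).as_matrix().round(3))
P={n:vision.snapshot(n) for n in("scene","top")}
Z=dict(hopper=0,flap=.115,lever=.121,lever_pad=.167,tray_floor=.006,tray_push=.019,canister=0,cup=0,disc=0,compass=0,plaque=0,brush=0)
for n,p in P.items():
    cv2.imwrite(f"pics/{n}0.png",p["image"])
    print(n,"cam",ray(p,(0,0))[0].round(3))
    for l,z in Z.items():
        m=mark_of(l,p)[:1]
        for q in m: print(l,round(q["conf"],2),np.round(q["pixel"]),onz(p,q["pixel"],z).round(3))
E
```

```text
0.0 [0.27407658 0.58874091 0.24437809] [ 2.16148334e-01  9.76360087e-01 -9.14289022e-04 -2.04693735e-04] [ 0.58210108 -0.76055643  0.03028852]
[[-0.907  0.422 -0.001]
 [ 0.422  0.907 -0.002]
 [ 0.    -0.002 -1.   ]]
scene cam [1.541 0.081 1.018]
hopper 0.6 [297. 262.] [ 0.622 -0.07   0.   ]
flap 0.9 [267. 235.] [ 0.641 -0.15   0.115]
lever 0.91 [326. 206.] [ 0.504 -0.006  0.121]
lever_pad 0.8 [389. 196.] [0.491 0.169 0.167]
tray_floor 0.76 [352. 260.] [0.597 0.083 0.006]
tray_push 0.61 [373. 256.] [0.586 0.142 0.019]
canister 0.92 [275. 214.] [ 0.431 -0.172  0.   ]
cup 0.74 [463. 246.] [0.487 0.408 0.   ]
disc 0.74 [448. 216.] [0.354 0.376 0.   ]
compass 0.6 [168. 251.] [ 0.637 -0.448  0.   ]
plaque 0.76 [454. 278.] [0.616 0.37  0.   ]
top cam [ 0.287 -0.02   1.705]
hopper 0.69 [338. 170.] [ 0.616 -0.075  0.   ]
flap 0.67 [361. 161.] [ 0.622 -0.157  0.115]
lever 0.58 [317. 194.] [0.504 0.004 0.121]
lever_pad 0.65 [271. 199.] [0.488 0.165 0.167]
tray_floor 0.59 [295. 176.] [0.596 0.09  0.006]
tray_push 0.97 [281. 176.] [0.595 0.144 0.019]
canister 0.61 [364. 221.] [ 0.413 -0.172  0.   ]
cup 0.82 [216. 209.] [0.475 0.399 0.   ]
disc 0.85 [219. 242.] [0.348 0.386 0.   ]
compass 0.59 [429. 162.] [ 0.636 -0.432  0.   ]
plaque 0.91 [227. 172.] [0.621 0.356 0.   ]
brush 0.77 [454. 236.] [ 0.347 -0.51   0.   ]
```

View pics/top0.png

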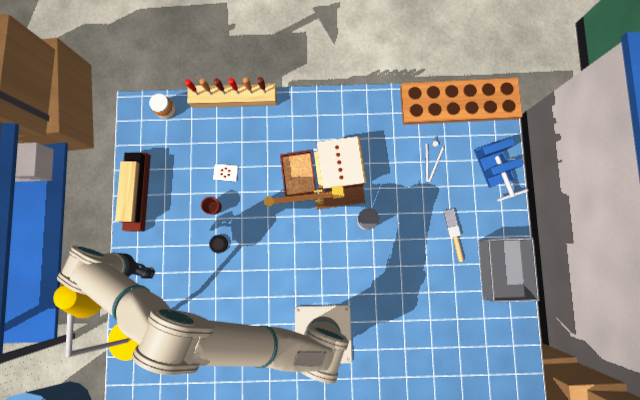

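View pics/scene0.png

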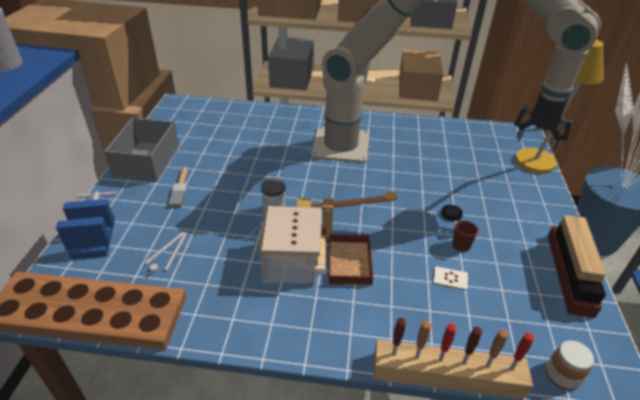

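```bash
cat > fit.py <<'E'
from h import *
from scipy.optimize import least_squares
P=[vision.snapshot(n) for n in("scene","top")]
def pts(v):
    x,y,th,d=v
    L=dict(hopper=(0,0,0),flap=(0,-.09,.115),lever=(-.11,.08,.121),lever_pad=(-.11,.08+.18*np.cos(.2)-.01*np.sin(.2),.167),tray_floor=(0,.11+d,.006),tray_push=(0,.17+d,.019))
    return L,lambda a:np.array([x,y,0])+Ro.from_euler('z',th).apply(a)
O=[(p,l,m[0]["pixel"]) for p in P for l in pts([0]*4)[0] for m in [mark_of(l,p)] if m]
def res(v):
    L,T=pts(v);return np.concatenate([proj(p,T(L[l]))-q for p,l,q in O])
r=least_squares(res,[.62,-.07,.12,.04],loss='soft_l1');v=r.x
print(v.round(4));print([(l,r_) for (_,l,_),r_ in zip(O,res(v).reshape(-1,2).round(1).tolist())])
L,T=pts(v)
for l in("lever_pad","tray_push","tray_floor"):print(l,T(L[l]).round(4))
s=[]
d=v[3]
for p,(a,b,c,e) in zip(P,[(220,170,200,130),(240,110,150,120)]):
    k=800//c if c<180 else 4
    im=cv2.resize(p["image"][b:b+e,a:a+c],None,fx=4,fy=4,interpolation=cv2.INTER_CUBIC)
    def poly(Q,col): cv2.polylines(im,[np.array([(proj(p,T(q))-[a,b]+.5)*4 for q in Q]).astype(int)],True,col,1)
    for sx in[0]:
        poly([(-.086,-.09,.133),(.086,-.09,.133),(.086,.06,.133),(-.086,.06,.133)],(0,255,0))
        poly([(-.082,.05+d,.036),(.082,.05+d,.036),(.082,.17+d,.036),(-.082,.17+d,.036)],(0,255,255))
        q=np.array(L["lever_pad"]);poly([q+.018*np.array([np.cos(t),np.sin(t),0]) for t in np.linspace(0,6,20)],(255,0,255))
    s.append(im)
w=max(i.shape[1] for i in s)
im=np.vstack([cv2.copyMakeBorder(i,0,0,0,w-i.shape[1],0) for i in s])
im=cv2.resize(im,None,fx=.6,fy=.6,interpolation=cv2.INTER_AREA);print(im.shape);cv2.imwrite("pics/fit.png",im)
E
python3 fit.py
```

```text
[ 0.6209 -0.0664  0.125   0.0384]
[('hopper', [-0.6, -1.4]), ('flap', [0.6, 0.4]), ('lever', [-0.0, -0.5]), ('lever_pad', [-0.5, -0.2]), ('tray_push', [0.4, 4.0]), ('hopper', [-2.4, 1.2]), ('flap', [1.0, -3.5]), ('lever', [1.1, 3.3]), ('lever_pad', [-2.5, 2.2]), ('tray_floor', [-0.9, -3.0]), ('tray_push', [2.1, -3.4])]
lever_pad [0.48   0.1723 0.167 ]
tray_push [0.5949 0.1403 0.019 ]
tray_floor [0.6024 0.0808 0.006 ]
(600, 480, 3)
```

View pics/fit.png

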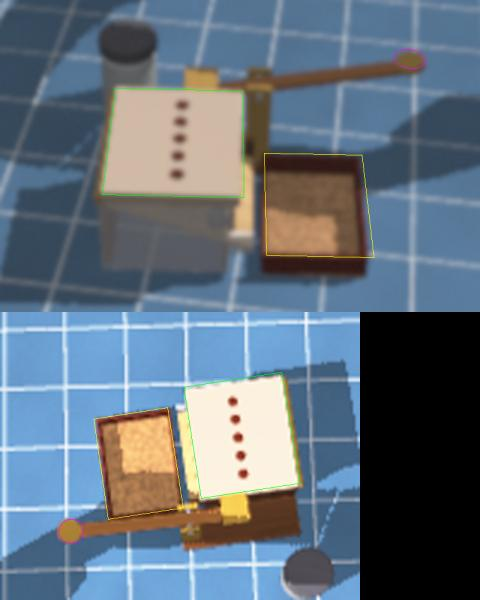

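The fit overlay matches the flap at (175,145), the tray at (318,205) and the pad at (409,60), so the poses are good. Next I move above the near side of the tray.

```bash
python3 -m creep '[[-0.9,-0.45,0,0,0,0,0],[-1.8,-0.94,0,0,0,0,0],[-2.7,-1.4,0,0,0,0,0],[-3.5,-1.9,0,0,0,0,0],[-4.4,-2.3,0,0,0,0,0]]'
python3 -m creep '[[-0.9,-0.45,0,0,0,0,0],[-1.8,-0.94,0,0,0,0,0],[-2.7,-1.4,0,0,0,0,0],[-3.5,-1.9,0,0,0,0,0],[-4.4,-2.3,0,0,0,0,0]]'
python3 -m creep '[[-0.44,-0.24,0,0,0,-1,0],[-0.44,-0.24,0,0,0,-2,0],[-0.44,-0.24,0,0,0,-3,0],[-0.44,-0.24,0,0,0,-4,0],[-0.44,-0.24,0,0,0,-4,0]]'
cat > goal.py <<'E'
import sys
from h import *
s=status.read_state();R=Ro.from_quat(s["ee_rot"]);H=Ro.from_euler('z',.125)
p=np.array(s["position"]);hp=H.inv().apply(p-[.6209,-.0664,0])
print("t",round(s["clock"],2),"hopper-frame TCP",hp.round(4),"F hopper",H.inv().apply(s["force"]).round(2),"gap",s["finger_gap"])
g=np.array(list(map(float,sys.argv[1:4])))
print("shift",tool(H.apply(g-hp)).round(2));print("tool axes in hopper\n",(H.inv()*R).as_matrix().round(3))
E
python3 goal.py 0 .243 .028
```

```text
clock: 2.5
position: [0.4257, 0.3902, 0.2455]
ee_rot: [0.216, 0.976, -0.0, -0.0]
force: [0.3, 0.4, -0.0]
finger_gap: 0.0123
clock: 3.0
position: [0.5767, 0.1928, 0.2455]
ee_rot: [0.216, 0.976, -0.0, -0.0]
force: [1.1, 1.0, 0.2]
finger_gap: -0.0001
clock: 3.5
position: [0.5911, 0.1746, 0.2453]
ee_rot: [-0.061, 0.998, 0.0, -0.0]
force: [-0.3, 0.2, 0.4]
finger_gap: -0.0004
t 3.5 hopper-frame TCP [0.0005 0.2429 0.2453] F hopper [-0.27  0.19  0.39] gap -0.0004017189070732416
shift [0.01 0.   4.35]
tool axes in hopper
 [[-1.     0.002 -0.   ]
 [ 0.002  1.     0.001]
 [ 0.     0.001 -1.   ]]
```

```bash
python3 -m creep '[[0,0,0.8,0,0,0,0],[0,0,1.6,0,0,0,0],[0,0,2.4,0,0,0,0],[0,0,2.4,0,0,0,0]]'
python3 -m creep '[[0,0,0.6,0,0,0,0],[0,0,1.2,0,0,0,0],[0,0,1.8,0,0,0,0],[0,0,1.9,0,0,0,0],[0,0,1.9,0,0,0,0]]'
python3 - <<'E'
from h import *
a=vision.snapshot("scene")["image"][150:320,180:480];b=vision.snapshot("wrist")["image"]
a=cv2.resize(a,(500,283));b=cv2.resize(b,(500,312));cv2.imwrite("pics/low.png",np.vstack([a,b]))
E
```

```text
clock: 3.9
position: [0.587, 0.1735, 0.1203]
ee_rot: [-0.06, 0.998, -0.002, -0.005]
force: [-1.4, 0.2, -0.5]
finger_gap: -0.0002
clock: 4.4
position: [0.5915, 0.175, 0.0312]
ee_rot: [-0.061, 0.998, -0.0, 0.0]
force: [0.2, 0.6, 0.1]
finger_gap: -0.0002
```

View pics/low.png

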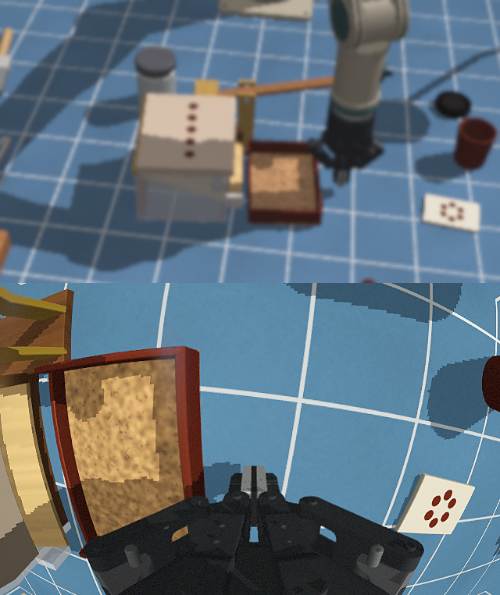

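The picture shows the fingertips (253,490) standing clear of the tray's far wall (190,440), with nothing touched. Next I push towards the hopper.

```bash
python3 -m creep '[[0,-0.2,0,0,0,0,0],[0,-0.4,0,0,0,0,0],[0,-0.6,0,0,0,0,0],[0,-0.7,0,0,0,0,0],[0,-0.8,0,0,0,0,0]]'
python3 -m creep '[[0,-0.06,0,0,0,0,0],[0,-0.12,0,0,0,0,0],[0,-0.18,0,0,0,0,0],[0,-0.24,0,0,0,0,0],[0,-0.24,0,0,0,0,0]]'
python3 goal.py 0 .1845 .031
```

```text
clock: 5.0
position: [0.5964, 0.1347, 0.0306]
ee_rot: [-0.061, 0.998, 0.0, 0.0]
force: [0.8, 1.5, 0.8]
finger_gap: 0.0001
clock: 5.5
position: [0.5974, 0.1225, 0.0302]
ee_rot: [-0.061, 0.998, -0.0, -0.0]
force: [0.1, 0.4, 0.4]
finger_gap: -0.0001
t 5.5 hopper-frame TCP [0.0002 0.1904 0.0302] F hopper [0.18 0.38 0.36] gap -7.623335675201367e-05
shift [ 0.   -0.12 -0.02]
tool axes in hopper
 [[-1.     0.003 -0.   ]
 [ 0.003  1.    -0.001]
 [ 0.    -0.001 -1.   ]]
```

```bash
for i in 1; do python3 -m creep '[[0,-0.04,0,0,0,0,0],[0,-0.08,0,0,0,0,0],[0,-0.12,0,0,0,0,0]]'; python3 -m creep '[[0,-0.04,0,0,0,0,0],[0,-0.08,0,0,0,0,0]]';  python3 -m creep '[[0,-0.04,0,0,0,0,0],[0,-0.08,0,0,0,0,0]]'; done
python3 goal.py 0 .1845 .031; python3 fit.py|head -1
```

```text
clock: 5.8
position: [0.5979, 0.1173, 0.0302]
ee_rot: [-0.061, 0.998, 0.0, -0.0]
force: [-0.2, 1.6, -0.2]
finger_gap: 0.0001
clock: 6.0
position: [0.598, 0.1162, 0.0302]
ee_rot: [-0.062, 0.998, 0.002, -0.0]
force: [-2.1, 8.8, -0.0]
finger_gap: 0.0001
clock: 6.2
position: [0.598, 0.116, 0.0303]
ee_rot: [-0.063, 0.998, 0.004, -0.0]
force: [-3.4, 14.8, -0.1]
finger_gap: -0.0005
t 6.2 hopper-frame TCP [0.     0.1839 0.0303] F hopper [-1.5  15.08 -0.07] gap -0.0004812266392518278
shift [ 0.    0.01 -0.01]
tool axes in hopper
 [[-1.    -0.001  0.   ]
 [-0.001  1.     0.008]
 [-0.     0.008 -1.   ]]
[ 6.144e-01 -6.550e-02  1.253e-01  6.000e-04]
```

The tray is home: a hard stop at 15 N, and the fit gives a tray joint of 0.6 mm. Next I back off, go up and over to the pad.

```bash
python3 -m creep '[[0,0.2,0,0,0,0,0],[0,0.6,0,0,0,0,0],[0,1.0,0,0,0,0,0],[0,1.0,0,0,0,0,0]]'
python3 -m creep '[[0,0,-0.8,0,0,0,0],[0,0,-1.7,0,0,0,0],[0,0,-2.6,0,0,0,0],[0,0,-3.5,0,0,0,0],[0,0,-4,0,0,0,0]]'
python3 -m creep '[[0.8,0,0,0,0,0,0],[1.6,0.2,0,0,0,0,0],[2.2,0.45,0,0,0,0,0],[2.2,0.45,0,0,0,0,0]]'
python3 goal.py -.11 .2545 .185; python3 - <<'E'
from h import *
from scipy.optimize import least_squares
a=[vision.snapshot("scene"),vision.snapshot("top")]
for p in a:
  for m in mark_of("lever_pad",p)[:1]: print(m, onz(p,m["pixel"],.167), proj(p,np.array([.6209,-.0664,0])+Ro.from_euler('z',.125).apply([-.11,.2545,.167])))
c=vision.snapshot("wrist")["image"]
cv2.imwrite("pics/pad.png",np.vstack([cv2.resize(a[0]["image"][120:320,230:530],(450,300)),cv2.resize(c,(450,281))]))
E
```

```text
clock: 7.3
position: [0.5924, 0.1621, 0.0303]
ee_rot: [-0.063, 0.998, 0.001, -0.0]
force: [-0.7, 0.4, -0.0]
finger_gap: -0.0
clock: 7.8
position: [0.5947, 0.1569, 0.2343]
ee_rot: [-0.06, 0.998, -0.0, 0.003]
force: [0.6, 0.5, 0.0]
finger_gap: -0.0
clock: 8.2
position: [0.4766, 0.167, 0.2303]
ee_rot: [-0.062, 0.998, -0.001, -0.002]
force: [0.5, -0.6, 0.2]
finger_gap: -0.0003
t 8.2 hopper-frame TCP [-0.1141  0.2495  0.2303] F hopper [ 0.44 -0.64  0.16] gap -0.00027005723225651803
shift [-0.09  0.1   0.91]
tool axes in hopper
 [[-1.     0.    -0.004]
 [ 0.     1.    -0.001]
 [ 0.004 -0.001 -1.   ]]
{'pixel': [390.3, 196.1], 'conf': 0.93} [0.48911061 0.17223182 0.167     ] [390.40061078 194.06836156]
{'pixel': [272.0, 198.6], 'conf': 0.75} [0.48781676 0.16243882 0.167     ] [269.17382909 200.89796677]
```

View pics/pad.png

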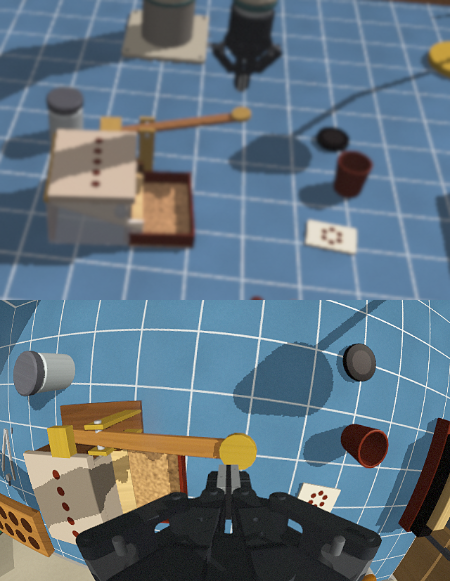

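```bash
python3 -m creep '[[-0.04,0.06,0.4,0,0,0,0],[-0.04,0.06,0.6,0,0,0,0],[-0.04,0.06,0.6,0,0,0,0]]'; python3 goal.py -.11 .2545 .185; python3 - <<'E'
from h import *
p=vision.snapshot("wrist");f=200/np.tan(np.radians(p["vertical_fov"])/2)
R=np.array(p["R"]);c=-R.T@np.array(p["t"]);H=Ro.from_euler('z',.125)
cv2.imwrite("pics/w2.png",p["image"][150:390,180:520])
for l in("lever_pad","lever","tray_push"):
  for m in mark_of(l,p)[:1]:
    u=(np.array(m["pixel"])-[p["cx"],p["cy"]])/f;r=np.hypot(*u)
    d=R.T@np.append(u/r*np.sin(r),np.cos(r));z={"lever_pad":.167,"lever":.121}.get(l,.019);X=c+d*(z-c[2])/d[2]
    print(l,m,X.round(4),H.inv().apply(X-[.6209,-.0664,0]).round(4))
E
```

```text
clock: 8.75
position: [0.4821, 0.1701, 0.1987]
ee_rot: [-0.061, 0.998, -0.001, -0.002]
force: [-0.6, -0.8, -0.5]
finger_gap: -0.0001
t 8.75 hopper-frame TCP [-0.1082  0.252   0.1987] F hopper [-0.74 -0.72 -0.53] gap -9.673476716042451e-05
shift [0.04 0.05 0.27]
tool axes in hopper
 [[-1.     0.003 -0.003]
 [ 0.003  1.    -0.001]
 [ 0.003 -0.001 -1.   ]]
lever_pad {'pixel': [335.6, 234.4], 'conf': 0.71} [0.4805 0.1761 0.167 ] [-0.1091  0.2581  0.167 ]
lever {'pixel': [117.7, 209.0], 'conf': 0.76} [ 0.5038 -0.0007  0.121 ] [-0.108   0.0798  0.121 ]
tray_push {'pixel': [255.6, 275.5], 'conf': 0.89} [0.6041 0.1041 0.019 ] [0.0046 0.1713 0.019 ]
```

View pics/w2.png

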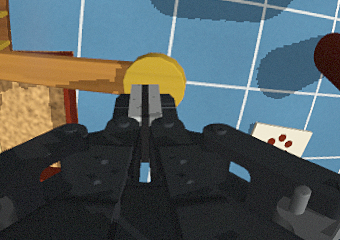

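The picture shows the tips (147,100) over the brass pad (centre 155,82), about 5 mm short of its centre along y. I correct that and press gradually.

```bash
python3 -m creep '[[0.04,0.06,0.1,0,0,0,0],[0.04,0.1,0.2,0,0,0,0],[0.04,0.1,0.3,0,0,0,0],[0.04,0.11,0.4,0,0,0,0],[0.04,0.12,0.5,0,0,0,0]]'
python3 goal.py -.11 .2600 .13
python3 -m creep '[[0,0.01,0.15,0,0,0,0],[0,0.02,0.3,0,0,0,0],[0,0.03,0.45,0,0,0,0],[0,0.03,0.6,0,0,0,0]]'
python3 goal.py -.11 .2580 .103
```

```text
clock: 9.45
position: [0.4798, 0.1777, 0.1753]
ee_rot: [-0.062, 0.998, 0.001, 0.0]
force: [-2.8, 2.0, 6.7]
finger_gap: -0.0004
t 9.45 hopper-frame TCP [-0.1095  0.2598  0.1753] F hopper [-2.51  2.29  6.65] gap -0.0003554049435212923
shift [0.01 0.   0.91]
tool axes in hopper
 [[-1.     0.002  0.   ]
 [ 0.002  1.     0.001]
 [-0.     0.001 -1.   ]]
clock: 9.85
position: [0.48, 0.1805, 0.1455]
ee_rot: [-0.062, 0.998, 0.001, 0.001]
force: [-1.0, 4.0, 6.6]
finger_gap: -0.0001
t 9.85 hopper-frame TCP [-0.109   0.2625  0.1455] F hopper [-0.49  4.06  6.55] gap -9.991052929939527e-05
shift [ 0.02 -0.09  0.85]
tool axes in hopper
 [[-1.     0.001  0.002]
 [ 0.001  1.     0.003]
 [-0.002  0.003 -1.   ]]
```

```bash
python3 -m creep '[[0,0,0.15,0,0,0,0],[0,-0.03,0.3,0,0,0,0],[0,-0.05,0.45,0,0,0,0],[0,-0.06,0.6,0,0,0,0],[0,-0.07,0.72,0,0,0,0]]'
python3 goal.py -.11 .2580 .100
python3 -m creep '[[0,-0.01,0.05,0,0,0,0],[0,-0.02,0.1,0,0,0,0],[0,-0.02,0.1,0,0,0,0]]'
python3 goal.py -.11 .2580 .100
python3 - <<'E'
from h import *
a=vision.snapshot("scene");t=vision.snapshot("top");w=vision.snapshot("wrist")
for p in(a,w): print([(f"stone{i}_center",[ (np.round(m["pixel"]).tolist(),round(m["conf"],2)) for m in mark_of(f"stone{i}_center",p)[:6]]) for i in range(1)])
im=np.vstack([cv2.resize(a["image"][170:300,240:440],(600,390),interpolation=cv2.INTER_CUBIC),cv2.resize(w["image"][150:290,40:440],(600,210))])
cv2.imwrite("pics/down.png",im)
E
```

```text
clock: 10.35
position: [0.4809, 0.1772, 0.1095]
ee_rot: [-0.062, 0.998, 0.002, 0.001]
force: [-1.2, 3.9, 6.3]
finger_gap: -0.0003
t 10.35 hopper-frame TCP [-0.1086  0.2592  0.1095] F hopper [-0.67  4.01  6.26] gap -0.0002754880794973244
shift [ 0.03 -0.02  0.19]
tool axes in hopper
 [[-1.     0.001  0.003]
 [ 0.001  1.     0.003]
 [-0.003  0.003 -1.   ]]
clock: 10.65
position: [0.4809, 0.1758, 0.1045]
ee_rot: [-0.062, 0.998, 0.001, 0.001]
force: [-0.8, 3.7, 3.2]
finger_gap: 0.0005
t 10.65 hopper-frame TCP [-0.1087  0.2578  0.1045] F hopper [-0.32  3.72  3.25] gap 0.0004583284199896106
shift [0.03 0.   0.09]
tool axes in hopper
 [[-1.     0.001  0.002]
 [ 0.001  1.     0.002]
 [-0.002  0.002 -1.   ]]
[('stone0_center', [([352.0, 247.0], 0.37)])]
[('stone0_center', [([197.0, 266.0], 0.46), ([177.0, 307.0], 0.38)])]
```

View pics/down.png

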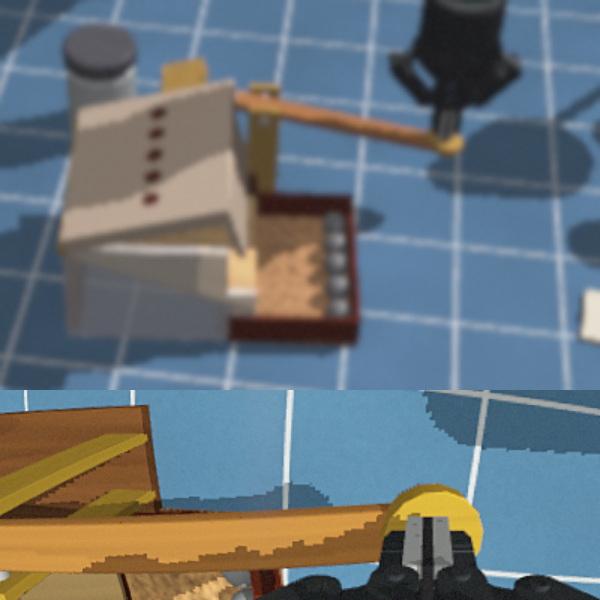

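The flap is up and the stones lie in a row along the tray's far wall (335,215 to 335,305). I hold, then count them.

```bash
python3 -m creep '[[0,0,0,0,0,0,0],[0,0,0,0,0,0,0],[0,0,0,0,0,0,0],[0,0,0,0,0,0,0],[0,0,0,0,0,0,0]]'
python3 -m creep '[[0,0,0,0,0,0,0],[0,0,0,0,0,0,0],[0,0,0,0,0,0,0],[0,0,0,0,0,0,0],[0,0,0,0,0,0,0]]'
python3 - <<'E'
from h import *
a=vision.snapshot("scene");t=vision.snapshot("top")
im=np.hstack([cv2.resize(a["image"][230:290,310:370],(400,400),interpolation=cv2.INTER_CUBIC),cv2.resize(t["image"][140:205,275:340],(400,400),interpolation=cv2.INTER_CUBIC)])
cv2.imwrite("pics/cnt.png",im)
E
```

```text
clock: 11.4
position: [0.4808, 0.1743, 0.1046]
ee_rot: [-0.061, 0.998, 0.0, 0.001]
force: [0.7, 5.4, 4.8]
finger_gap: 0.0003
clock: 11.9
position: [0.4808, 0.1743, 0.1045]
ee_rot: [-0.061, 0.998, 0.0, 0.001]
force: [0.5, 5.5, 4.9]
finger_gap: 0.0001
```

View pics/cnt.png

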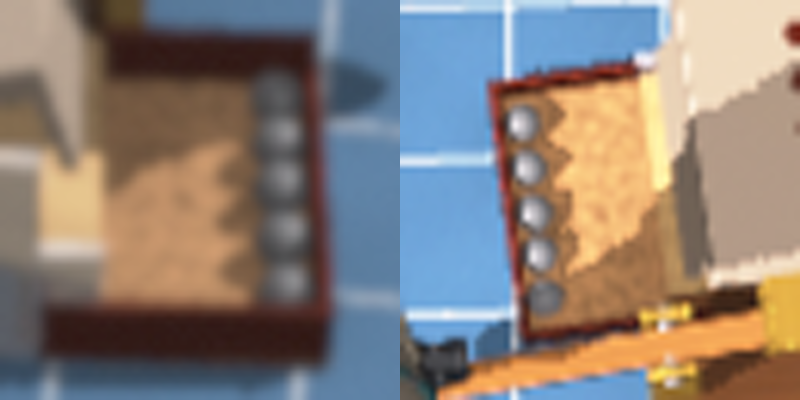

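All five stones are in the tray: (280,85) to (285,285) in the left crop, five in the right one. Next I let the lever up slowly.

```bash
python3 -m creep '[[0,0.02,-0.05,0,0,0,0],[0,0.03,-0.15,0,0,0,0],[0,0.04,-0.25,0,0,0,0],[0,0.05,-0.35,0,0,0,0],[0,0.06,-0.45,0,0,0,0]]'
python3 -m creep '[[0,0.01,-0.1,0,0,0,0],[0,0.01,-0.2,0,0,0,0],[0,0,-0.3,0,0,0,0],[0,0,-0.4,0,0,0,0],[0,0,-0.5,0,0,0,0]]'
python3 goal.py -.11 .256 .181
```

```text
clock: 12.5
position: [0.4796, 0.1758, 0.1272]
ee_rot: [-0.061, 0.998, -0.001, -0.0]
force: [0.5, -0.3, 3.8]
finger_gap: 0.0002
clock: 13.0
position: [0.4799, 0.1762, 0.1522]
ee_rot: [-0.061, 0.998, -0.0, -0.0]
force: [-0.7, -3.3, 4.5]
finger_gap: 0.0
t 13.0 hopper-frame TCP [-0.1097  0.2583  0.1522] F hopper [-1.09 -3.23  4.45] gap 1.1135348684206726e-05
shift [ 0.01 -0.05 -0.58]
tool axes in hopper
 [[-1.     0.003 -0.   ]
 [ 0.003  1.    -0.001]
 [ 0.    -0.001 -1.   ]]
```

```bash
python3 -m creep '[[0,0,-0.08,0,0,0,0],[0,-0.02,-0.16,0,0,0,0],[0,-0.03,-0.24,0,0,0,0],[0,-0.04,-0.32,0,0,0,0],[0,-0.05,-0.4,0,0,0,0]]'
python3 goal.py -.11 .256 .181
```

```text
clock: 13.5
position: [0.4803, 0.174, 0.1721]
ee_rot: [-0.061, 0.998, -0.0, -0.0]
force: [0.1, -4.1, 3.5]
finger_gap: -0.0001
t 13.5 hopper-frame TCP [-0.1095  0.256   0.1721] F hopper [-0.39 -4.07  3.5 ] gap -6.909527994524079e-05
shift [ 0.01 -0.   -0.18]
tool axes in hopper
 [[-1.     0.002 -0.   ]
 [ 0.002  1.    -0.   ]
 [ 0.    -0.    -1.   ]]
```

```bash
python3 -m creep '[[0,-0.02,-0.05,0,0,0,0],[0,-0.03,-0.1,0,0,0,0],[0,-0.04,-0.15,0,0,0,0],[0,-0.05,-0.2,0,0,0,0],[0,-0.05,-0.25,0,0,0,0]]'
python3 -m creep '[[0,0,-0.1,0,0,0,0],[0,0,-0.2,0,0,0,0],[0,0,-0.6,0,0,0,0],[0,0,-1.2,0,0,0,0],[0,0,-1.8,0,0,0,0]]'
python3 -m creep '[[0,0,0,0,0,0,0],[0,0,0,0,0,0,0],[0,0,0,0,0,0,0],[0,0,0,0,0,0,0],[0,0,0,0,0,0,0]]'
python3 - <<'E'
from h import *
a=vision.snapshot("scene");t=vision.snapshot("top")
im=np.hstack([cv2.resize(a["image"][170:300,240:440],(480,312),interpolation=cv2.INTER_CUBIC),cv2.resize(t["image"][135:235,250:350],(312,312),interpolation=cv2.INTER_CUBIC)])
cv2.imwrite("pics/end.png",im)
for l in("canister","cup","disc","compass","plaque","brush"):
  print(l,[onz(p,m["pixel"],0)[:2].round(3) for p in(a,t) for m in mark_of(l,p)[:1]])
E
python3 fit.py|head -2
```

```text
clock: 14.0
position: [0.4804, 0.1725, 0.1842]
ee_rot: [-0.061, 0.998, 0.001, -0.0]
force: [-0.3, 0.3, -0.6]
finger_gap: 0.0
clock: 14.5
position: [0.4802, 0.1721, 0.2753]
ee_rot: [-0.062, 0.998, 0.0, -0.0]
force: [0.5, 1.7, -0.2]
finger_gap: -0.0002
clock: 15.0
position: [0.4801, 0.1717, 0.2734]
ee_rot: [-0.061, 0.998, -0.0, -0.001]
force: [0.6, 0.5, 0.7]
finger_gap: 0.0002
canister [array([ 0.43 , -0.167]), array([ 0.415, -0.176])]
cup [array([0.484, 0.41 ]), array([0.48 , 0.408])]
disc [array([0.353, 0.375]), array([0.345, 0.391])]
compass [array([ 0.634, -0.439]), array([ 0.649, -0.431])]
plaque [array([0.619, 0.359]), array([0.62 , 0.362])]
brush [array([ 0.346, -0.515]), array([ 0.351, -0.501])]
[ 0.6213 -0.0671  0.1261 -0.0029]
[('hopper', [0.2, 1.1]), ('flap', [-2.7, -2.1]), ('lever', [1.3, -0.0]), ('lever_pad', [1.2, -2.9]), ('tray_floor', [-3.1, 2.0]), ('tray_push', [1.5, -1.5]), ('hopper', [0.1, -0.5]), ('flap', [0.8, -3.1]), ('lever', [2.5, 2.2]), ('lever_pad', [-1.2, -0.5]), ('tray_floor', [1.7, -4.9]), ('tray_push', [-137.4, 11.8])]
```

View pics/end.png

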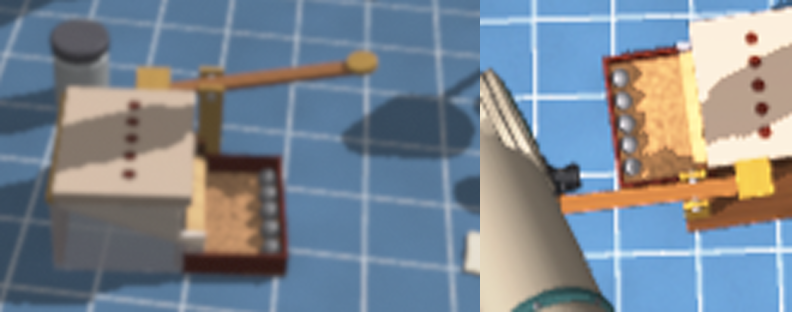

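The flap is shut, the lever is up (pad at 362,62), the tray is home, and the five stones lie along the far wall (268,175 to 268,245). The robot is clear, so I hand in.

```bash
python3 -c "
from plant import ticket,status
print(ticket.close_job(),status.read_state()['clock'])"
```

```text
the job is handed in; nothing more can be done
the job is handed in; nothing more can be done
```

I pushed the tray home, pressed the lever pad down until all five stones had rolled out, then let the lever up slowly and handed in the job. The robot's clock stood at about 15 s of the 51 s allowed.

**Last checks that passed:**
- **Tray:** it reached a hard stop at 15 N, and the picture fit put it within 3 mm of home.
- **Stones:** all five show in a row along the tray's far wall, in both the scene and top views.
- **Flap and lever:** the flap looks flat and the lever is up. The finger force fell to zero with the fingertips at about 170 mm, so I infer the pad is back at its rest height of about 167 mm.
- **Bystanders:** the position marks agree with the start to within about 15 mm, mostly under 10 mm. That is the networks' own scatter, and the arm never came near them.

**Checks that disagreed:**
- **Tray push point:** in the last fit the top camera's mark for it was 137 pixels off. The arm probably hid that point or it was a false detection, and the fit gave it little weight.
- **Pad position:** the overhead cameras placed the pad 4 to 9 mm away from the fit. I settled it with the wrist camera before pressing.

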